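Clamp a glass tube in its cradle

TASK

First push the corked green glass tube along its cradle with the fingertips until its far end is fully home against the blue stop. Then push the clamp's red handle over past its dead point, so that it snaps into lock and the rubber foot holds the tube down. Only push: do not lift the tube or disturb the other things on the bench, and finish clear of everything.

Things in the scene. Friction and masses are not known exactly. Their poses are not given: they have to be found in the camera images.
- fixture: Clamping fixture screwed to the bench. Origin: underside of its aluminium base plate, below the tube's axis, midway along the cradle; z up, y along the cradle to the stop, x from the cradle to the clamp post. Plate: x -50 to 140 mm, y -85 to 85 mm, 12 mm thick. Steel clamp post: x 61 to 123 mm, y -20 to 20 mm, top at z = 124 mm
- cradle (a point): midpoint of the cradle on the seated tube's axis, 60 mm above the bench, axes as the fixture's. Wooden V cradle: y -60 to 60 mm, 50 mm wide, rims 58 mm above the bench, open at the -y end
- clamp_bar: steel clamp arm, 80 mm long, 14 mm thick. Origin: its pivot, at x = 75, z = 100 mm in the fixture. Open it points up at 46 degrees, its tip leaning over the cradle; the handle drives it down flat across the tube
- stop (a point): point on the face of the blue stop plate where the centre of the tube's far end must come, 60 mm above the bench; plate 12 mm thick, 50 mm wide, top at z = 80 mm; axes as the fixture's (y is the pushing direction)
- tube: loose green glass tube with cork ends, 30 mm diameter, 140 mm long, about 80 g, lying in the V cradle, axis 60 mm above the bench. Origin at its centre; its y axis runs along it to the far end. It starts 18 to 40 mm short of the stop; its near end sticks out of the cradle's open end (20 mm when home). About 1 N slides it
- tube_far (a point): centre of the tube's flat end face that must come to the stop
- tube_near (a point): centre of the tube's other flat end face, the one to push on, on the side away from the stop
- handle (a joint): angle of the red clamp handle: 0 = open, leaning 36 degrees outwards (fixture +x, away from the tube); 0.625 = upright; 0.8 = dead point; 1.25 = locked, leaning 36 degrees inwards over the tube. A spring drives it back to 0 before the dead point and on to 1.25 beyond it. A level push on the ball takes about 11 N at first, almost none near the dead point
- knob (a point): centre of the red ball (24 mm diameter) at the end of the handle, 100 mm from the pivot, about 196 mm above the bench when open. Below it a red grip 16 mm thick reaches to 40 mm from the pivot, then a 10 mm steel rod. Push it from outside in the fixture's -x direction
- pivot (a point): pivot of the handle, 115 mm above the bench, at x = 105 mm, y = 0 in the fixture; the handle swings in the fixture's x-z plane. Axes as the fixture's
- foot: black rubber foot, 18 mm diameter, sprung, under the tip of the clamp arm; it presses the middle of the cradle (y = 0) from above when locked. Origin: 28 mm above the foot's underside
- paddle: bystander, loose, to be left alone: shaping paddle: dark wooden handle and dark flat blade, 206 mm long, 22 mm high, lying on the bench beside the fixture
- cork_plug: bystander, loose, to be left alone: small spare cork plug, 28 mm across, 28 mm high, standing near the fixture
- mug: bystander, loose, to be left alone: dark olive cup, 76 mm across, 95 mm high
- graphite: bystander, loose, to be left alone: dark graphite cylinder, 52 mm across, 45 mm high
- pick: bystander, loose, to be left alone: tool with a wooden handle and a thin steel shaft, lying
- brush: bystander, loose, to be left alone: wooden brush, lying
- jar: bystander, loose, to be left alone: small amber jar with black cap, 56 mm across, 60 mm high
Things that resemble listed ones, but are neither listed nor needed, are in the scene too. Several things have the shape of the tube; the one meant has the colours described above.

How it is judged:
On the way, in this order (a step that is already met when the one before it is completed fails the run):
1. the tube is home against the stop, the clamp still open (y of tube_far in the frame of stop above -0.003 m and distance between tube_far and stop below 0.005 m and value of joint handle below 0.4 rad), for 0.2 s.
2. the handle is pushed past its dead point and snaps into lock (value of joint handle above 1.15 rad), for 0.2 s.
At the end, for the whole second after the job is handed in: The tube's far end is within 3 mm of the stop along the cradle and within 5 mm of its point, the handle is locked (above 1.15 rad), the foot presses the tube with more than 1.5 N, and the tube is at rest (y of tube_far in the frame of stop above -0.003 m and distance between tube_far and stop below 0.005 m and value of joint handle above 1.15 rad and contact force between foot and tube above 1.5 N and linear speed of tube below 0.02 m/s); the robot touches nothing.
It fails at once if the tube is lifted more than 10 mm out of its cradle (z of tube in the frame of fixture above 0.07 m).
It fails at once if the tube falls out of its cradle (z of tube in the frame of fixture below 0.05 m).
It fails at once if a bystander is moved by more than 20 mm (distance of any of paddle, cork_plug, mug, graphite, pick, brush, jar from where it was at the start of the episode above 0.02 m).
It also fails if it takes over 45 s, if anything falls off the work surface, if the arm or the gripper's body presses on something with over 40 N, if the wrist force passes 120 N, or if a joint passes its speed limit or range.

ROBOT

A 6-joint arm with a two-finger parallel gripper is mounted at the origin on the work surface. World frame = base frame: x ahead of the robot, y to its left, z up, the work surface at z = 0. Lengths are in m, angles in rad, forces in N, time in s.
With the tool pointing down it reaches from about 0.425 to 0.925 m from the base axis. Payload 12.5 kg.
Tool frame: the origin (TCP) lies between the finger pads; the fingertips stand 11 mm ahead of it and the grasp point (between the pads) lies 8 mm behind it; z points along the fingers, y is the line along which they close (so a half turn about z gives the same grasp; the last joint's range is limited). The gripper opens to 85 mm and grips with 20 to 120 N. Pads are 22 mm wide; open, the fingers measure 114 mm over their backs; the gripper's body (76 mm by 85 mm) begins 54 mm behind the grasp point. The pads swing forward as they close: fully open they stand 13 mm farther back than shut.
Start: joints at [-1.253, 0.491, 1.559, -0, 1.092, -0.106], TCP at [0.257, -0.57, 0.242] pointing down, gripper open.
Joint ranges: [-3.1, 3.1], [-0.84, 2.19], [0.05, 2.79], [-1.13, 4.28], [0.06, 2.93], [-2.69, 2.69]. Speed limits (rad/s): [2.22, 2.22, 2.79, 3.14, 3.14, 3.14].

INTERFACE

Orientations are given as a unit quaternion [x, y, z, w].
In Python, from rig import ctrl gives the robot as it stands.
- The arm moves only by the tool move_arm, never from a script. Its argument "commands" is a list that holds one entry, the list of rows, each a list of 6 numbers: the shift along the tool's x, y, z in mm, then the turn, a rotation vector about the tool's x, y, z in degrees. In form: [[[tx, ty, tz, ax, ay, az], ...]]. A call has 1 to 20 rows; each row is the pose to reach, as a shift and turn from the pose commanded when the call began, along the tool's axes at that moment; what a row does not reach only later rows make up. A row lasts 1/10 s, in which the tool goes at most 50 mm and 8.59 degrees, less where a joint would pass 70% of its speed; a pose out of reach is approached as far as the arm can. A call with a gripper value outside its range is refused whole. "grip" is the opening, from -1 (shut) to 1 (fully open), set as the call begins (left out, the last holds). The fingers move at their own pace and stop on an object; "newtons" is the grip in N (left out, the last holds). Time passes only in rows, so rows that repeat a pose let the fingers close. It gives the time, the measured TCP pose, the force, the opening and the grip force at its end, in the units of the state.
- ctrl.state(): the state, without advancing time (a new reading comes with each control period).
- ctrl.get_image(name): name is "scene" or "top" or "wrist"; returns a dict with "color" (480x640x3 uint8, blue, green, red), "depth" (480x640 float32, m along the optical axis (not along the pixel's ray), 0 where there is no reading), "fx", "fy", "cx", "cy" (pixels), "k1" (the pictures are not rectified: a ray, as slopes to the right and down, at radius r is drawn at 1 + k1 r^2 times it, then the intrinsics apply), "cam_to_world" (4x4, takes a point from camera to world coordinates). Camera axes: x right, y down, z forward; pixel columns grow to the right and rows downward; lengths in m; the calibration is good to about 2 mm. A picture is of the moment at which its call begins.
- ctrl.close_job(): hands the job in; it is judged then, once.
The state is a dict: "clock": time; "joints": joint angles; "dq": joint speeds; "tau": joint torques, N m; "tcp_pos": TCP position; "orientation": TCP orientation; "contact_force": force on the tool from outside, world axes, zero at the start; "ft_torque": the same for the moment, N m; "finger_gap": finger opening in m; "finger_force": force on a finger pad.
Only numpy, scipy, OpenCV 4.12 (cv2) and the standard library are available. Lean on these libraries where they do the work, as an engineer would, in place of code of your own. Each camera call takes 0.05 s, during which the arm holds its last target. There are 200 camera calls.

## Working session

There is one attempt and no reset: what is moved stays moved. The work goes in short steps, Python scripts to look and compute and a tool call to move; the robot and the scene stay as the last step left them, time stands still between calls to the robot, and variables do not carry over. Pictures are saved under pics/ and viewed, at most 10 in all, crops included, and the job is handed in when it is done.

Besides the shell and the picture viewer there is one more tool, called by a JSON object that holds its "api" and its "payload". move_arm: Moves the arm, as the interface text tells. Its arguments: {"type":"object","properties":{"commands":{"type":"array","items":{"type":"array","items":{"type":"array","items":{"type":"number"}}}},"grip":{"type":"number"},"newtons":{"type":"number"}},"required":["commands"]}

```bash
mkdir -p pics
cat > h.py <<'E'
import numpy as np, cv2
from rig import ctrl
def snap(n,f):
    im=ctrl.get_image(n); np.save('pics/'+f+'.npy',im,allow_pickle=True); cv2.imwrite('pics/'+f+'.png',im['color']); return im
def load(f): return np.load('pics/'+f+'.npy',allow_pickle=True).item()
def ray(im,u,v):
    d=np.array([(u-im['cx'])/im['fx'],(v-im['cy'])/im['fy']]); s=d.copy()
    for _ in range(20): s=d/(1+im['k1']*(s@s))
    T=np.array(im['cam_to_world']); return T[:3,3],T[:3,:3]@np.array([s[0],s[1],1])
def at_z(im,u,v,z):
    o,r=ray(im,u,v); return o+r*(z-o[2])/r[2]
def at_d(im,u,v):
    o,r=ray(im,u,v); d=im['depth'][int(round(v)),int(round(u))]; return o+r*d
E
python3 - <<'E'
from h import *
print(ctrl.state())
for n in('scene','top'):
    im=snap(n,n+'0'); print(n,np.round(im['cam_to_world'],3).tolist(),im['fx'],im['k1'])
E
```

```text
{'clock': 0.0, 'joints': array([-1.25256348e+00,  4.91566028e-01,  1.55949391e+00,  4.50881155e-05,
        1.09171151e+00, -1.05598823e-01]), 'dq': array([-3.74025517e-04,  2.49312458e-03,  4.12556785e-04,  7.95762397e-04,
        1.13311911e-03, -2.33111131e-05]), 'tau': array([-1.84507779e-03, -6.18459320e+01, -2.61594754e+01, -1.63499772e-04,
        4.03260085e-03,  4.43839781e-06]), 'tcp_pos': array([ 0.25699125, -0.5694611 ,  0.24170841]), 'orientation': array([ 9.77631764e-01,  2.10323053e-01, -4.26579582e-05, -5.88190862e-04]), 'contact_force': array([-0.5904374, -0.2748597, -0.2889411]), 'ft_torque': array([0.00629297, 0.00805984, 0.04794895]), 'finger_force': 0.0, 'finger_gap': 0.08561647799792255}
scene [[0.772, 0.419, -0.478, 1.157], [0.636, -0.513, 0.577, -0.737], [-0.003, -0.749, -0.663, 1.002], [0.0, 0.0, 0.0, 1.0]] 492.2930188803498 -0.0739800470315053
top [[-0.011, -0.989, 0.147, 0.308], [-1.0, 0.01, -0.005, 0.022], [0.003, -0.147, -0.989, 1.724], [0.0, 0.0, 0.0, 1.0]] 618.9031879986753 0.0020348182114408126
```

View pics/top0.png

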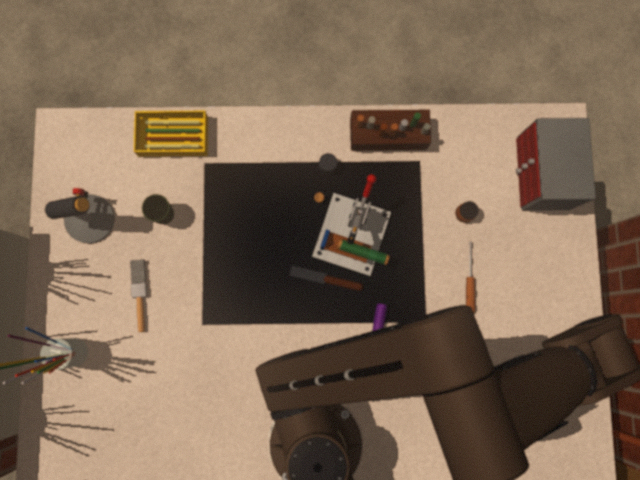

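View pics/scene0.png

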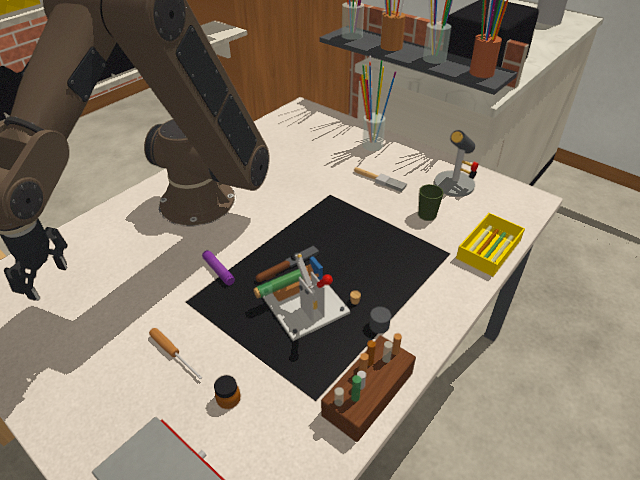

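The top view shows the fixture plate around (352,234), with the tube's near end at about (387,258), the blue stop at (326,240) and the red knob at (371,180). The paddle lies at (325,278) and the spare cork plug at (319,197). I'll enlarge both views around the fixture.

Run:
```python
from h import *
a=load('top0')['color'][160:300,280:410]; b=load('scene0')['color'][235:365,235:365]
cv2.imwrite('pics/cropA.png',np.hstack([cv2.resize(a,(400,431),interpolation=2),cv2.resize(b,(400,431)[:1]+(431,),interpolation=2)]))
```

```text
(no output)
```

View pics/cropA.png

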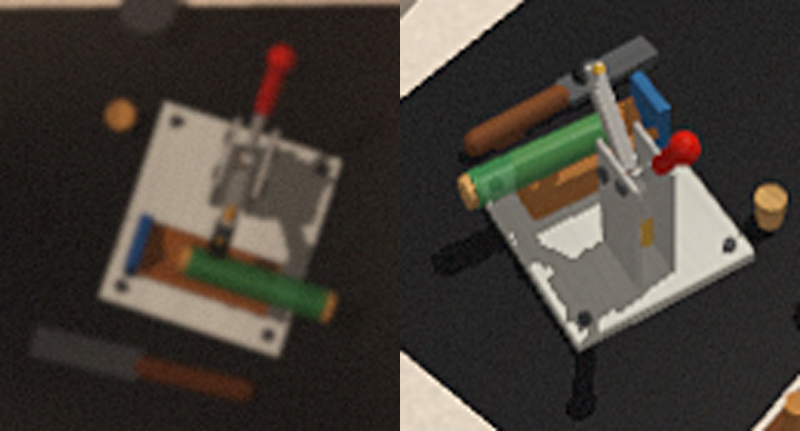

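The crop shows plate corners at (163,101), (341,160), (278,356) and (100,297), the tube's near end at (330,304), and the knob at (282,58). I'll fit the fixture frame from these.

```bash
cat >> h.py <<'E'
def fit(P,W): # 2D rigid P->W
    p=P-P.mean(0);w=W-W.mean(0)
    a=np.arctan2((p[:,0]*w[:,1]-p[:,1]*w[:,0]).sum(),(p*w).sum())
    R=np.array([[np.cos(a),-np.sin(a)],[np.sin(a),np.cos(a)]]); t=W.mean(0)-R@P.mean(0)
    return a,R,t,np.linalg.norm(P@R.T+t-W,axis=1)
E
python3 - <<'E'
from h import *
im=load('top0'); s=400/130
px=lambda u,v:(u/s+280-.3,v/s+160-.3)
P=np.array([[.14,.085],[.14,-.085],[-.05,-.085],[-.05,.085]])
W=np.array([at_z(im,*px(*c),.012)[:2] for c in [(163,101),(341,160),(278,356),(100,297)]])
a,R,t,e=fit(P,W); print('yaw',np.degrees(a),'origin',t,e)
f=lambda w:(R.T@(w[:2]-t)).round(4)
print('near',f(at_z(im,*px(332,306),.06)),'knob',f(at_z(im,*px(282,58),.196)),'stoptop',f(at_z(im,*px(145,218),.08)),f(at_z(im,*px(128,272),.08)),'foot?',f(at_z(im,*px(222,240),.12)))
for n,c,z in [('plug',(120,115),.028),('pad0',(30,345),.0),('pad1',(252,392),.02)]:print(n,f(at_z(im,*px(*c),z)),at_z(im,*px(*c),z))
for n,q in [('near',(0,-.1)),('knob',(.164,0))]: print(n,R@q+t)
# near end via scene
sc=load('scene0')
for c in [(468,190)]:
    u,v=235+(c[0]-400)/s,235+c[1]/(431/130); p=at_z(sc,u,v,.06); print('scene near',p,f(p),at_d(sc,u,v))
p=at_z(sc,235+(685-400)/s,235+148/(431/130),.196);print('scene knob',p,f(p))
E
```

```text
yaw -18.973063788035052 origin [ 0.52487331 -0.09367444] [0.00118354 0.00079121 0.0002262  0.0008411 ]
near [ 0.0015 -0.1131] knob [ 0.1646 -0.0008] stoptop [0.0209 0.0668] [-0.029   0.0661] foot? [ 0.0172 -0.002 ]
plug [0.1122 0.1187] [ 0.66956783 -0.0178714   0.028     ]
pad0 [-0.1101  0.131 ] [0.4633842  0.06604132 0.        ]
pad1 [-0.089  -0.0718] [ 0.41733942 -0.13265542  0.02      ]
near [ 0.49236095 -0.1882416 ]
knob [ 0.67996344 -0.14699472]
scene near [ 0.48789903 -0.19414128  0.06      ] [-0.0023 -0.107 ] [ 0.4950098  -0.19990579  0.07000092]
scene knob [ 0.67996572 -0.14505752  0.196     ] [0.1634 0.0018]
```

The fit is good: residuals are about 1 mm, the knob is within 1 mm of its expected position, and the stop centre is at y=66. Next I'll work out the move to a look/pre-push pose behind the tube's near end.

```bash
cat >> h.py <<'E'
from scipy.spatial.transform import Rotation as Ro
YAW=np.radians(-18.97); O=np.array([.5249,-.0937])
RF=np.array([[np.cos(YAW),-np.sin(YAW)],[np.sin(YAW),np.cos(YAW)]])
def go(fx,fy,z,xdir=None):
    "shift (mm) and turn in the tool frame to put the TCP at fixture (fx,fy) mm, z mm; xdir = tool x heading in fixture, deg"
    s=ctrl.state(); R=Ro.from_quat(s['orientation'])
    w=np.r_[RF@(np.array([fx,fy])/1e3)+O,z/1e3]; sh=R.inv().apply(w-s['tcp_pos'])*1e3; rv=np.zeros(3)
    if xdir is not None:
        a=YAW+np.radians(xdir); x=[np.cos(a),np.sin(a),0]; zz=[0,0,-1]
        rv=np.degrees((R.inv()*Ro.from_matrix(np.c_[x,np.cross(zz,x),zz])).as_rotvec())
    print('->',fx,fy,z,sh.round(1),rv.round(1))
def where():
    s=ctrl.state(); p=RF.T@(s['tcp_pos'][:2]-O)*1e3
    print('t',s['clock'],'fix',p.round(1),'z',(s['tcp_pos'][2]*1e3).round(1),'Ffix',(RF.T@s['contact_force'][:2]).round(1),s['contact_force'][2].round(1),'gap',s['finger_gap'])
E
python3 -c "
from h import *
where(); go(0,-160,200,90); go(0,-145,130,90)"
```

```text
t 0.1 fix [ -98.7 -537.1] z 241.8 Ffix [-1.2  0.4] 0.8 gap 0.0853986885051508
-> 0 -160 200 [ 330.3 -207.    42. ] [ -0.1  -0.  -46.7]
-> 0 -145 130 [ 340.5 -217.8  112. ] [ -0.1  -0.  -46.7]
```

{"api": "move_arm", "payload": {"commands": [[[40,-25,10,0,0,-8],[80,-50,15,0,0,-16],[120,-75,20,0,0,-24],[160,-100,25,0,0,-30],[200,-125,30,0,0,-36],[240,-150,35,0,0,-42],[280,-175,40,0,0,-46.7],[310,-195,42,0,0,-46.7],[330,-207,42,0,0,-46.7],[330,-207,42,0,0,-46.7],[330,-207,42,0,0,-46.7]]], "grip": -1, "newtons": 60}}

```text
clock: 1.2
tcp_pos: [0.4727, -0.2452, 0.2001]
orientation: [0.814, 0.581, -0.0, -0.0]
contact_force: [0.3, 0.3, -0.7]
finger_gap: 0.0001
finger_force: 0.0
```

```bash
python3 -c "
from h import *
where(); im=snap('wrist','w1'); print(np.round(im['cam_to_world'],3).tolist())
print(ctrl.state()['joints'])
go(0,-130,60,90);go(0,-140,72,90)"
```

```text
t 1.2 fix [-1.000e-01 -1.602e+02] z 200.1 Ffix [0.2 0.3] -0.7 gap 5.781154292695455e-05
[[0.946, -0.312, -0.088, 0.495], [-0.324, -0.91, -0.257, -0.18], [-0.0, 0.272, -0.962, 0.333], [0.0, 0.0, 0.0, 1.0]]
[-6.03536219e-01  4.10829489e-01  1.83430864e+00 -2.59632285e-04
  8.96620560e-01 -2.71556456e-01]
-> 0 -130 60 [ 30.8   0.2 140.2] [-0.  0. -0.]
-> 0 -140 72 [ 20.8   0.2 128.2] [-0.  0. -0.]
```

View pics/w1.png

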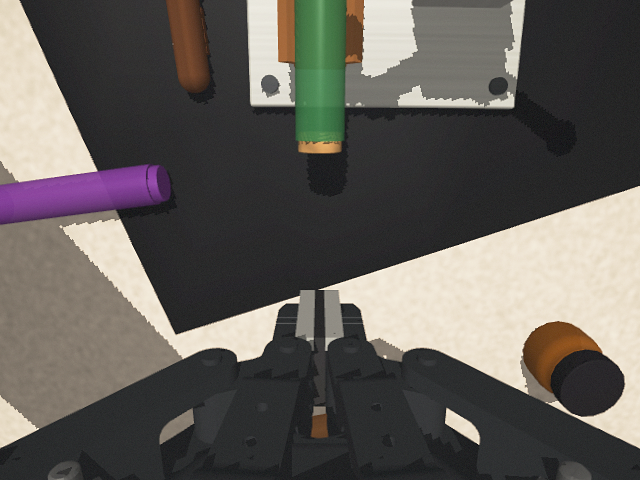

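The wrist view shows the tube's near end edge centred at (320,153), lined up with the shut fingers at x≈320. The plate's near corners are at (250,107) and (514,107).

```bash
python3 -c "
from h import *
im=load('w1'); f=lambda p:((RF.T@(p[:2]-O))*1e3).round(1)
print('near top edge',f(at_z(im,320,153,.075)),'at60',f(at_z(im,320,153,.06)))
print('corners',f(at_z(im,250,107,.012)),f(at_z(im,514,107,.012)),'purple',f(at_z(im,170,185,.015)))
print('tube w',f(at_z(im,296,100,.06)),f(at_z(im,346,100,.06)))
"
```

```text
near top edge [  -0.3 -112.2] at60 [  -0.2 -113.5]
corners [-50.2 -84.9] [139.5 -84. ] purple [-111.7 -140.4]
tube w [-14.8 -81.8] [ 15.5 -81.7]
```

{"api": "move_arm", "payload": {"commands": [[[20,0,45,0,0,0],[20,0,90,0,0,0],[20,0,125,0,0,0],[20,0,139,0,0,0],[25,0,139,0,0,0],[30,0,139,0,0,0],[35,0,139,0,0,0],[39,0,139,0,0,0],[43,0,139,0,0,0],[47,0,139,0,0,0],[51,0,139,0,0,0],[55,0,139,0,0,0],[58,0,139,0,0,0],[61,0,139,0,0,0],[63,0,139,0,0,0],[64,0,139,0,0,0],[64,0,139,0,0,0]]]}}

```text
clock: 2.95
tcp_pos: [0.4935, -0.1844, 0.0611]
orientation: [0.814, 0.581, -0.0, -0.0]
contact_force: [-0.3, -0.4, -0.2]
finger_gap: -0.0001
finger_force: 0.0
```

```bash
python3 -c "
from h import *
where(); go(0,-91,61,90); snap('scene','s1');im=snap('wrist','w2')
a=load('s1')['color'][235:365,235:365]; cv2.imwrite('pics/c2.png',np.hstack([cv2.resize(a,(400,400),interpolation=2),cv2.resize(im['color'][:400,120:520],(400,400))]))"
```

```text
t 2.95 fix [ -0.2 -96. ] z 61.1 Ffix [-0.1 -0.5] -0.2 gap -9.96820032853834e-05
-> 0 -91 61 [5.  0.2 0.1] [-0. -0. -0.]
```

View pics/c2.png

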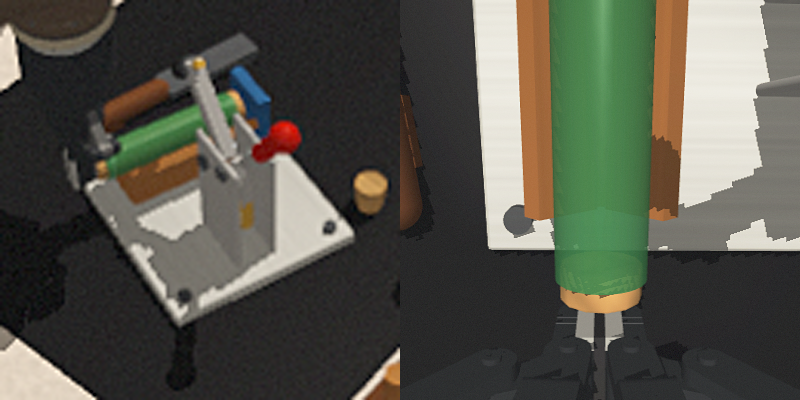

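The tube has slid with the fingers. Its near cork is against the tips at (600,300), and the far cork at (237,103) is just short of the blue stop. I'll push the last few mm slowly and watch for force.

{"api": "move_arm", "payload": {"commands": [[[1.5,0,0,0,0,0],[3,0,0,0,0,0],[4,0,0,0,0,0],[4.5,0,0,0,0,0],[4.5,0,0,0,0,0]]]}}

```text
clock: 3.55
tcp_pos: [0.4951, -0.1805, 0.0613]
orientation: [0.814, 0.581, 0.0, 0.0]
contact_force: [0.2, 0.0, 0.3]
finger_gap: 0.0001
finger_force: 0.0
```

```bash
python3 -c "
from h import *
where()"
```

```text
t 3.55 fix [  0.  -91.7] z 61.3 Ffix [0.2 0.1] 0.3 gap 8.082926502302425e-05
```

{"api": "move_arm", "payload": {"commands": [[[0.7,0,0,0,0,0],[1.5,0,0,0,0,0],[2,0,0,0,0,0],[2,0,0,0,0,0]]]}}

```text
clock: 3.95
tcp_pos: [0.4956, -0.1793, 0.0614]
orientation: [0.814, 0.581, -0.0, 0.0]
contact_force: [-3.7, -6.4, -0.7]
finger_gap: -0.0004
finger_force: 3.8
```

The measured force is 7.4 N, well above sliding friction, so the tube is home. I'll hold briefly, then retreat, rise and swing round to outside the knob.

{"api": "move_arm", "payload": {"commands": [[[2,0,0,0,0,0],[2,0,0,0,0,0],[0,0,0,0,0,0],[-10,0,0,0,0,0],[-40,0,0,0,0,0],[-45,0,-40,0,0,0],[-45,0,-90,0,0,0],[-45,0,-140,0,0,0],[-45,25,-180,0,0,8],[-45,65,-200,0,0,16],[-45,105,-200,0,0,24],[-45,145,-200,0,0,32],[-35,185,-200,0,0,40],[-5,210,-200,0,0,48],[30,215,-200,0,0,56],[60,215,-200,0,0,64],[80,215,-200,0,0,72],[90,215,-200,0,0,80],[90,215,-200,0,0,88],[90,215,-200,0,0,90]]]}}

```text
clock: 5.95
tcp_pos: [0.7283, -0.1633, 0.261]
orientation: [0.986, -0.167, -0.0, -0.0]
contact_force: [-0.5, 0.1, 0.8]
finger_gap: 0.0001
finger_force: 0.0
```

```bash
python3 -c "
from h import *
where(); go(200,0,199,0); im=snap('scene','s3'); im=snap('top','t3')
a=load('s3')['color'][205:365,235:395]; b=im['color'][150:290,270:410]; cv2.imwrite('pics/c3.png',np.hstack([cv2.resize(a,(400,400),interpolation=2),cv2.resize(b,(400,400),interpolation=2)]))"
```

```text
t 5.95 fix [215.    0.3] z 261.0 Ffix [-0.5 -0.1] 0.8 gap 0.00013883666878275342
-> 200 0 199 [-15.    0.4  62. ] [-0.   0.  -0.3]
```

View pics/c3.png

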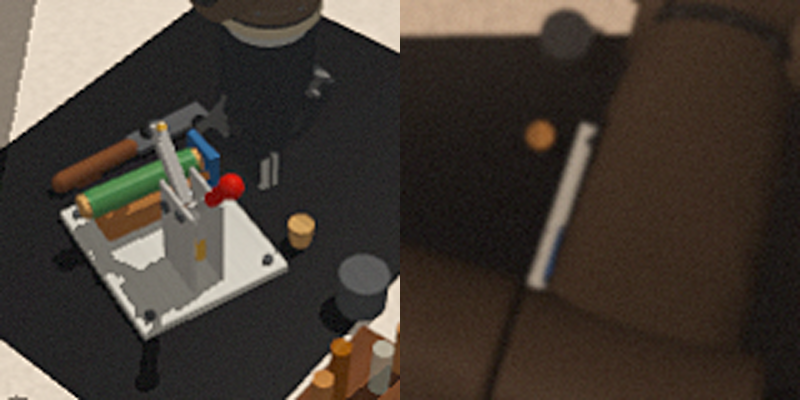

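The scene crop shows the tube's far cork touching the blue stop at about (205,158), the clamp still open, and the fingertips at (268,172) outside the knob at (230,187). Next I'll descend and push the knob.

{"api": "move_arm", "payload": {"commands": [[[0,0,30,0,0,0],[0,0,62,0,0,0],[-10,0,62,0,0,0],[-20,0,62,0,0,0],[-26,0,62,0,0,0],[-32,0,61,0,0,0],[-38,0,60,0,0,0],[-44,0,58,0,0,0],[-50,0,56,0,0,0],[-56,0,54,0,0,0]]]}}

```text
clock: 7.05
tcp_pos: [0.6773, -0.1463, 0.21]
orientation: [0.986, -0.165, 0.004, 0.001]
contact_force: [7.1, -1.3, 5.6]
finger_gap: 0.0
finger_force: 3.8
```

```bash
python3 -c "
from h import *
where()"
```

```text
t 7.05 fix [161.3  -0.2] z 210.0 Ffix [7.1 1.1] 5.6 gap 2.1183990343359867e-05
```

The push is going as expected, at about 7 N. I'll carry it through past the dead point.

{"api": "move_arm", "payload": {"commands": [[[-6,0,-1,0,0,0],[-12,0,-2,0,0,0],[-18,0,-3,0,0,0],[-24,0,-4,0,0,0],[-30,0,-5,0,0,0],[-36,0,-5,0,0,0],[-42,0,-5,0,0,0],[-48,0,-5,0,0,0],[-54,0,-5,0,0,0],[-60,0,-5,0,0,0],[-64,0,-5,0,0,0],[-64,0,-5,0,0,0],[-50,0,-5,0,0,0],[-20,0,-20,0,0,0],[20,0,-40,0,0,0],[60,0,-70,0,0,0],[60,0,-100,0,0,0],[60,0,-100,0,0,0],[60,0,-100,0,0,0]]]}}

```text
clock: 8.95
tcp_pos: [0.732, -0.165, 0.3073]
orientation: [0.986, -0.165, 0.0, 0.0]
contact_force: [0.5, 0.1, -1.1]
finger_gap: -0.0002
finger_force: 0.0
```

```bash
python3 -c "
from h import *
where(); a=snap('scene','s4')['color'][205:365,235:395]; w=snap('wrist','w4')['color']; cv2.imwrite('pics/c4.png',np.hstack([cv2.resize(a,(400,400),interpolation=2),cv2.resize(w[:,80:560],(400,400))]))"
```

```text
t 8.95 fix [219.1  -0. ] z 307.3 Ffix [0.4 0.3] -1.1 gap -0.00020492626689423043
```

View pics/c4.png

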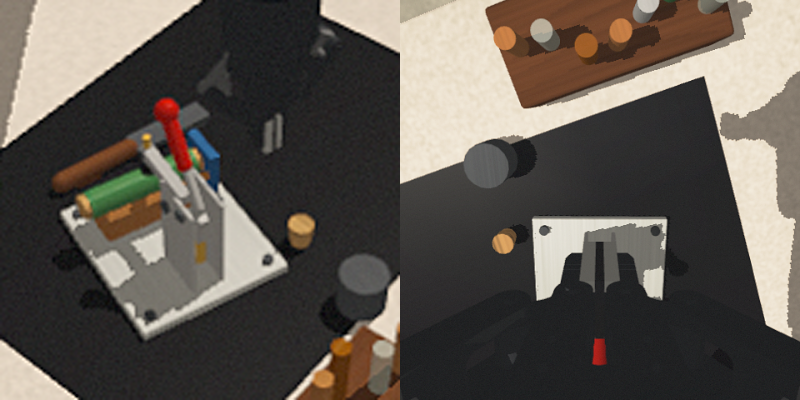

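The handle has swung over, with the knob at crop (166,109), and the arm is down on the tube. I'll compare the knob with its locked position (x=46 mm at z=196 mm) and the near end with its home position.

```bash
python3 -c "
from h import *
im=load('s4'); f=lambda p:((RF.T@(p[:2]-O))*1e3).round(1)
p=lambda u,v:(235+u/2.5-.3,205+v/2.5-.3)
print('knob@196',f(at_z(im,*p(166,109),.196)),'@215',f(at_z(im,*p(166,109),.215)),'depth pt',at_d(im,*p(166,109)))
print('near@60',f(at_z(im,*p(84,206),.06)))
o=load('s3'); print('before',f(at_z(o,*p(84,206),.06)))
"
```

```text
knob@196 [42.5  2.2] @215 [60.5 -7.3] depth pt [ 0.57152511 -0.11152392  0.20382207]
near@60 [ -3.4 -74.4]
before [ -3.4 -74.4]
```

The knob is at its locked position, the tube hasn't moved from the stop, and the arm is clear of everything. I'll hand in the job.

```bash
python3 -c "
from h import *
print(ctrl.close_job()); where()"
```

```text
the job is handed in; nothing more can be done
None
the job is handed in; nothing more can be done
```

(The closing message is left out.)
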